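Set a turning blank against the flip stop

TASK

Get the square blank in front of the fence ready for cutting to length, only by pushing, without picking anything up. First flip the raised stop on the fence down into use, then tip the standing blank over along the fence, towards the stop, so that it lies on the bench, and push it until its end is against the stop and its side is flat against the fence. Leave the other things on the bench where they are.

Things in the scene. Friction and masses are not known exactly. Their poses are not given: they have to be found in the camera images.
- fence: Plywood fence fixed to the bench, 560 mm long (its y, to the robot's left), 40 mm high. Origin on the bench in front of its middle; x points from the robot side into the fence: front face at x = +30 mm, back at +55 mm, two 12 mm high hold-down feet behind its ends to x = 105 mm.
- stop: Flip stop on the fence (fixed frame), towards one end of it; the blank is towards the other. Origin on the bench under the hinge pin, on the line where the blank stands; axes as the fence's. Pin along y at z = 76 mm between cheeks (50 mm wide in y, x -12 to +40, z 67 to 85 mm) of a bracket on the fence (52 mm wide, x +36 to +58, 87 mm high, knob on top to 101 mm).
- stop_blade (a joint): Hinge of the blade, a steel bar 30 x 30 mm reaching 70 mm from the pin, 140 g. 0 = hanging down in use (end of travel; side faces at y = +-15 mm of stop); grows as it rises towards the robot; pi = straight up. Starts near 3.5, its limit: leaning back over the fence, away from the robot. Loose hinge: pushed forward past upright it falls to 0 by itself.
- blade_end (a point): Centre of the free end face of the stop's blade, 70 mm from the hinge pin: about z = 140 mm when raised, 6 mm when down.
- blank: The turning blank of the job: square wooden bar 48 x 48 x 150 mm, about 230 g, standing on end in front of the fence near one of its ends, with about 6 mm between it and the fence face. Origin at the centre of the end on which it stands at the start; its z runs along its length.
- blank_center (a point): Centre of the blank (75 mm from each end).
- blank_top (a point): Centre of the end of the blank that is uppermost at the start (150 mm up).
- offcut: Dark wooden offcut 45 x 70 x 24 mm lying in front of the fence (robot side); not part of the job. Origin at the centre of its underside.
- round_blank: Round pale wooden blank, 42 mm across, 85 mm tall, standing behind the fence; not part of the job. Origin at the centre of its underside.
- short_blank: Short dark square blank, 40 x 40 x 80 mm, standing behind the fence; not part of the job. Origin at the centre of its underside.
- finial: Small turned wooden finial, 40 mm across, 66 mm tall, standing behind the fence; not part of the job. Origin at the centre of its underside.
- mallet: Wooden mallet lying on the left of the bench, 235 mm long, head 68 mm across; not part of the job. Origin on the underside, about mid-length.
- gouge: Turning gouge with a wooden handle lying on the right of the bench, 335 mm long; not part of the job. Origin on the underside, about mid-length.
- wax_tin: Amber jar with a steel cap, 70 mm across, 50 mm tall; not part of the job. Origin at the centre of its underside.
Not all that is in view belongs to the job. Several things look just like the blank: the one meant starts farthest to the robot's left.

How it is judged:
On the way, in this order (a step that is already met when the one before it is completed fails the run):
1. the stop's blade is down while the blank still stands (value of joint stop_blade below 0.12 rad and angle between blank's own z axis and vertical below 0.1 rad), for 0.2 s.
2. the blank lies on the bench, tipped towards the stop (angle between blank's own z axis and vertical between 1.5 and 1.64 rad and height (world z) of blank_center below 0.028 m and horizontal distance between blank_top and stop below 0.2 m), for 0.2 s.
3. the blank lies with its end against the stop and its side against the fence (angle between blank's own z axis and vertical between 1.5 and 1.64 rad and height (world z) of blank_center below 0.028 m and (y of blank_center in the frame of stop between 0.086 and 0.094 m or y of blank_center in the frame of stop between -0.094 and -0.086 m) and horizontal distance between blank_top and stop below 0.035 m and x of blank_center in the frame of fence between 0.002 and 0.01 m and angle between the z axis of blank and the y axis of fence, either way round below 0.05 rad and value of joint stop_blade below 0.12 rad), for 0.2 s.
At the end, for the whole second after the job is handed in: The stop's blade hangs down (joint under 0.12 rad); the blank lies on its side on the bench at rest, along the fence within 0.05 rad, its first-uppermost end within 4 mm of the stop's blade, and its side within 4 mm of the fence's face (all of step 3 and linear speed of blank below 0.01 m/s and angular speed of blank below 0.1 rad/s); the robot touches nothing.
It fails at once if the blank is lifted off the bench (height (world z) of blank_center above 0.092 m or (angle between blank's own z axis and vertical above 1.35 rad and height (world z) of blank_center above 0.048 m)).
It fails at once if one of the other things on the bench is disturbed (moved more than 20 mm) (distance of any of offcut, round_blank, short_blank, finial, mallet, gouge, wax_tin from where it was at the start of the episode above 0.02 m).
It also fails if it takes over 51 s, if anything falls off the work surface, if the arm or the gripper's body presses on something with over 40 N, if the wrist force passes 120 N, or if a joint passes its speed limit or range.

ROBOT

A 6-joint arm with a two-finger parallel gripper is mounted at the origin on the work surface. World frame = base frame: x ahead of the robot, y to its left, z up, the work surface at z = 0. Lengths are in m, angles in rad, forces in N, time in s.
With the tool pointing down it reaches from about 0.3 to 0.85 m from the base axis. Payload 4.2 kg.
Tool frame: the origin (TCP) lies at the centre of the arm's flange, where the gripper is bolted on; the fingertips stand 191 mm ahead of it and the grasp point (between the pads) lies 172 mm ahead of it (r.tip_reach is the distance from the TCP to the fingertips, in m); y points along the fingers, x is the direction in which the jaws open and shut, and the axes are right-handed (so a half turn about y gives the same grasp; the last joint's range is limited). The gripper opens to 91 mm and grips with 3 to 60 N. Pads are 32 mm wide; open, the fingers measure 118 mm over their backs; the gripper's body (76 mm by 178 mm) begins 60 mm behind the grasp point.
Start: joints at [1.125, 0.32, 1.565, -0, 1.257, -0.02], TCP at [0.238, 0.524, 0.405] pointing down, gripper open.
Joint ranges: [-3.11, 3.11], [-0.84, 2.01], [0.21, 2.61], [-1.34, 4.49], [0.05, 2.63], [-2.56, 2.56]. Speed limits (rad/s): [2.57, 2.57, 3.14, 3.14, 3.14, 3.14].

INTERFACE

Orientations are given as a rotation vector (axis times angle).
In Python, from station import r gives the robot as it stands. The module is installed in compiled form; this text tells all that it offers.
- The arm moves only by the shell command python3 -m handwheel 'ROWS'. ROWS is JSON, one flat list of numbers, 7 for each row, row after row: the turn, a rotation vector about the tool's x, y, z in rad, then the shift along the tool's x, y, z in cm, then the opening, from 0 (shut) to 1 (fully open). A call has 1 to 10 rows; each row shifts and turns the commanded pose from where the row before left it, along the tool's axes as they then stand; what a row does not reach is not made up. A row lasts 1/8 s, in which the tool goes at most 62.5 mm and 10.7 degrees, less where a joint would pass 70% of its speed; a pose out of reach is approached as far as the arm can. A call is refused whole if a number of a shift passes 6.25 or a number of a turn 0.188, either way. A call with a gripper value outside its range is refused whole. The fingers move at their own pace and stop on an object; the grip force is fixed at half the most. Time passes only in rows, so rows that do not move let the fingers close. It gives the time, the measured TCP pose, the force and the opening at its end, in the units of the state.
- r.sense(): the state, without advancing time (a new reading comes with each control period).
- r.capture(name): name is "scene" or "side" or "wrist"; returns a dict with "image" (384x512x3 uint8, red, green, blue), "depth" (384x512 float32, m along the optical axis (not along the pixel's ray), 0 where there is no reading), "fx", "fy", "cx", "cy" (pixels), "world_from_camera" (4x4, takes a point from camera to world coordinates); the wrist camera has in their place "hand_eye" (4x4, takes a point from camera to tool coordinates, whose origin is the TCP and whose axes are the tool frame's). Camera axes: x right, y up, looking along -z (the intrinsics and any distortion apply to the point x, -y, -z); pixel columns grow to the right and rows downward; lengths in m; the calibration is good to about 2 mm. A picture is of the moment at which its call begins: read the wrist's pose just before it.
- r.close_job(): hands the job in, once; it reports no verdict.
The state is a dict: "t": time; "q": joint angles; "dq": joint speeds; "joint_efforts": joint torques, N m; "position": TCP position; "ee_rot": TCP orientation; "ft_force": force on the tool from outside, world axes, zero at the start; "moment": the same for the moment, N m; "grip_width": opening from 0.0 (shut) to 1.0 (fully open).
Only numpy, scipy, OpenCV 4.12 (cv2) and the standard library are available. Lean on these libraries where they do the work, as an engineer would, in place of code of your own. Each camera call takes 0.05 s, during which the arm holds its last target. There are 200 camera calls.

## Working session

There is one attempt and no reset: what is moved stays moved. The work goes in short steps, Python scripts to look and compute and a shell command to move; the robot and the scene stay as the last step left them, time stands still between calls to the robot, and variables do not carry over. Pictures are saved under pics/ and viewed, about 8 in all and at most 12, crops included, and the job is handed in when it is done.

```bash
mkdir -p pics
cat > h.py <<'E'
import numpy as np, cv2
from scipy.spatial.transform import Rotation as R
from station import r
def cap(n,f=None):
    s=r.sense(); c=r.capture(n)
    if n=='wrist':
        T=np.eye(4);T[:3,:3]=R.from_rotvec(s['ee_rot']).as_matrix();T[:3,3]=s['position']
        c['W']=T@np.array(c['hand_eye'])
    else: c['W']=np.array(c['world_from_camera'])
    if f: cv2.imwrite('pics/'+f,c['image'][...,::-1])
    return c
def cloud(c):
    v,u=np.mgrid[:384,:512]; d=c['depth']
    P=np.stack([(u-c['cx'])/c['fx']*d,-(v-c['cy'])/c['fy']*d,-d],-1)
    W=P@c['W'][:3,:3].T+c['W'][:3,3]; W[d==0]=np.nan
    return W
E
python3 - <<'E'
from h import *
a=cap('scene'); b=cap('side')
np.savez('c0.npz',a=cloud(a),b=cloud(b))
cv2.imwrite('pics/scene0.png',a['image'][...,::-1]);cv2.imwrite('pics/side0.png',b['image'][...,::-1])
print({k:v for k,v in a.items() if k not in('image','depth')});s=r.sense();print(s)
E
```

```text
{'fx': 386.5907977531421, 'fy': 386.5907977531421, 'cx': 255.42697950049086, 'cy': 184.27404065573842, 'world_from_camera': array([[-0.8028288 , -0.38213449,  0.45764522,  1.09000894],
       [ 0.5962034 , -0.51806637,  0.61330967,  0.78535853],
       [ 0.00272382,  0.7652323 ,  0.64374848,  0.94114496],
       [ 0.        ,  0.        ,  0.        ,  1.        ]]), 'W': array([[-0.8028288 , -0.38213449,  0.45764522,  1.09000894],
       [ 0.5962034 , -0.51806637,  0.61330967,  0.78535853],
       [ 0.00272382,  0.7652323 ,  0.64374848,  0.94114496],
       [ 0.        ,  0.        ,  0.        ,  1.        ]])}
{'t': 0.1, 'q': array([ 1.12501631e+00,  3.20195239e-01,  1.56556269e+00, -6.99686231e-06,
        1.25733564e+00, -2.00059791e-02]), 'dq': array([ 0.00068633, -0.00205107, -0.00304412,  0.000291  , -0.00011336,
       -0.00030139]), 'joint_efforts': array([ 1.81287338e-03, -4.13333309e+01, -2.32510346e+01,  7.31589412e-02,
        4.21334524e-02, -7.28742975e-05]), 'position': array([0.23742777, 0.52352525, 0.40402072]), 'ee_rot': array([-1.3818666 , -0.88917181,  0.89126547]), 'ft_force': array([-0.65199328,  0.10772011,  0.44823746]), 'moment': array([ 0.00339017, -0.00872493,  0.00122883]), 'grip_width': 1.0041148283243486}
```

View pics/scene0.png

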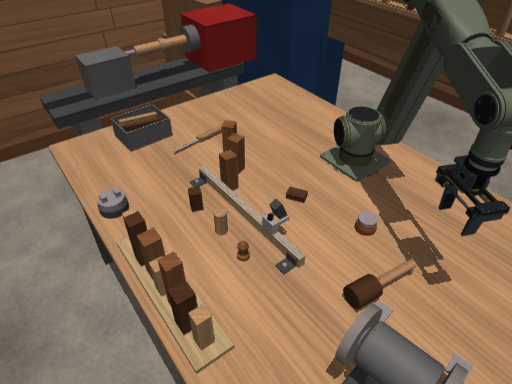

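View pics/side0.png

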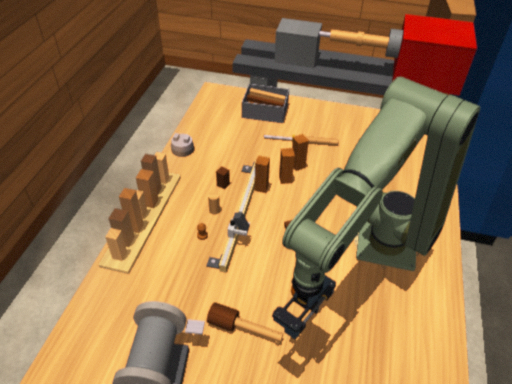

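Run:
```python
from h import *
z=np.load('c0.npz')
I=cv2.imread('pics/scene0.png');hsv=cv2.cvtColor(I,cv2.COLOR_BGR2HSV)
s=r.sense();print('tool axes\n',R.from_rotvec(s['ee_rot']).as_matrix().round(3))
for n in 'ab':
  P=z[n]; 
  m=(P[...,2]>.015)&(P[...,2]<.2)&(P[...,0]>.2)&(P[...,0]<.85)&(abs(P[...,1])<.5)
  k,l,st,ce=cv2.connectedComponentsWithStats(m.astype(np.uint8))
  for i in range(1,k):
    if st[i,4]<40: continue
    p=P[l==i]; print(n,ce[i].round(),st[i,4],'min',p.min(0).round(3),'max',p.max(0).round(3),'topmean',p[p[:,2]>p[:,2].max()-.008].mean(0).round(3))
a=cv2.resize(I[110:275,170:330],None,fx=4,fy=3.6,interpolation=cv2.INTER_CUBIC);cv2.imwrite('pics/crop0.png',a)
# fence top & tall things
for n in 'ab':
  P=z[n]; m=(abs(P[...,2]-.04)<.004)&(P[...,0]>.3)&(P[...,0]<.8)&(abs(P[...,1])<.4)
  k,l,st,ce=cv2.connectedComponentsWithStats(m.astype(np.uint8))
  for i in range(1,k):
    if st[i,4]>60:
      p=P[l==i]; b=cv2.minAreaRect((p[:,:2]*1000).astype(np.float32)); print('fence?',n,st[i,4],b,cv2.boxPoints(b).round())
```

```text
tool axes
 [[ 0.413 -0.001 -0.911]
 [ 0.911 -0.001  0.413]
 [-0.002 -1.     0.   ]]
a [246. 189.] 3239 min [ 0.328 -0.5    0.015] max [0.573 0.282 0.154] topmean [ 0.452 -0.223  0.149]
a [195. 197.] 269 min [ 0.641 -0.157  0.015] max [ 0.689 -0.105  0.084] topmean [ 0.665 -0.132  0.08 ]
a [297. 193.] 195 min [ 0.31  -0.004  0.015] max [0.381 0.073 0.028] topmean [0.345 0.035 0.023]
a [220. 220.] 290 min [ 0.634 -0.008  0.015] max [0.676 0.035 0.089] topmean [0.654 0.014 0.084]
a [366. 222.] 374 min [0.234 0.259 0.015] max [0.3   0.323 0.054] topmean [0.266 0.289 0.049]
a [243. 248.] 140 min [0.645 0.133 0.015] max [0.676 0.162 0.067] topmean [0.66  0.146 0.062]
a [373. 285.] 1296 min [0.286 0.424 0.015] max [0.527 0.499 0.072] topmean [0.481 0.462 0.066]
a [212. 315.] 113 min [0.845 0.128 0.015] max [0.85  0.371 0.022] topmean [0.848 0.266 0.018]
b [295. 155.] 991 min [ 0.278 -0.5    0.015] max [ 0.484 -0.194  0.159] topmean [ 0.411 -0.269  0.154]
b [245. 207.] 1526 min [ 0.483 -0.281  0.015] max [0.581 0.285 0.158] topmean [ 0.506 -0.153  0.153]
b [223. 176.] 234 min [ 0.637 -0.157 
[... 427 characters left out ...]
n [0.476 0.465 0.071]
fence? a 533 ((526.0169067382812, -87.46609497070312), (74.7370834350586, 391.1712341308594), 1.3915914297103882) [[ 484.  107.]
 [ 493. -284.]
 [ 568. -282.]
 [ 559.  109.]]
fence? a 270 ((540.6044921875, 213.29037475585938), (26.802021026611328, 134.19866943359375), 1.32140052318573) [[526. 280.]
 [529. 146.]
 [556. 147.]
 [552. 281.]]
fence? b 224 ((545.42578125, -124.13951110839844), (33.433738708496094, 315.32989501953125), 1.8411697149276733) [[ 524.   33.]
 [ 534. -282.]
 [ 567. -281.]
 [ 557.   34.]]
fence? b 186 ((540.79833984375, 211.70013427734375), (30.668014526367188, 146.19677734375), 1.1362029314041138) [[524. 284.]
 [527. 138.]
 [558. 139.]
 [555. 285.]]
```

View pics/crop0.png

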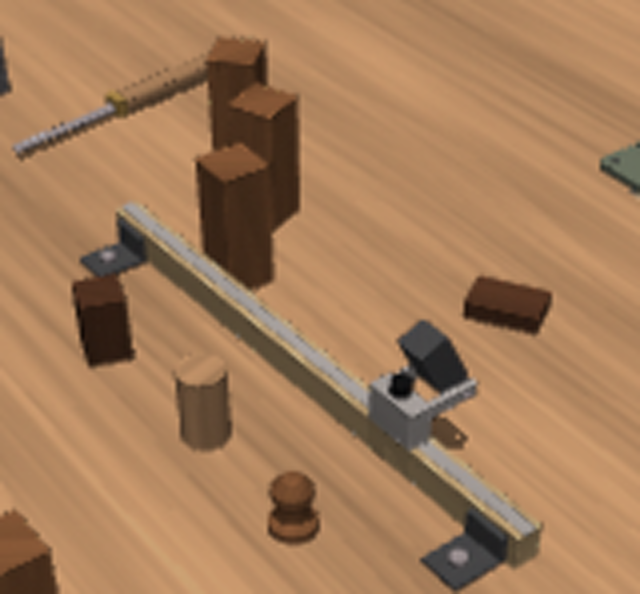

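Candidates, by top face in scene: A (229,154) by the fence, B (236,138), C (230,125). A is nearest the fence and farthest to the robot's left (y≈-0.15), so A is the blank; the crop confirms this. The stop is at scene (270,217), with its blade leaning back. Next I fit the poses.

Run:
```python
from h import *
z=np.load('c0.npz')
for n,zo in (('a',0),('b',.004)):
  P=z[n].reshape(-1,3); P=P[np.isfinite(P).all(1)]-[0,0,zo]
  S=lambda x0,x1,y0,y1,z0,z1:P[(P[:,0]>x0)&(P[:,0]<x1)&(P[:,1]>y0)&(P[:,1]<y1)&(P[:,2]>z0)&(P[:,2]<z1)]
  # fence top per y-bin
  for y in (-.27,-.24,0,.04,.18,.22,.26):
    f=S(.5,.6,y-.012,y+.012,.035,.045)
    if len(f)>3: print(n,'fence y',y,'x',f[:,0].min().round(4),f[:,0].max().round(4),'mid',np.median(f[:,0]).round(4),len(f))
  for nm,t in (('blanktops',S(.3,.6,-.4,-.1,.144,.16)),('stop>.06',S(.4,.6,.0,.2,.06,.2))):
    k,l=None,None
    from scipy.cluster.hierarchy import fcluster,linkage
    l=fcluster(linkage(t,'single'),.015,'distance')
    for i in set(l):
      q=t[l==i]
      if len(q)>8:
        b=cv2.minAreaRect((q[:,:2]*1000).astype(np.float32));print(n,nm,len(q),q.min(0).round(3),q.max(0).round(3),np.round(b[0],1),np.round(b[1],1),round(b[2],1))
  for zz in np.arange(.06,.16,.01):
    q=S(.4,.6,.03,.17,zz,zz+.01)
    if len(q):print(n,'stop z%.2f'%zz,len(q),q.min(0)[:2].round(3),q.max(0)[:2].round(3))
```

```text
a fence y -0.27 x 0.5431 0.566 mid 0.554 22
a fence y -0.24 x 0.5407 0.569 mid 0.5579 31
a fence y 0 x 0.5334 0.5608 mid 0.5494 40
a fence y 0.04 x 0.5325 0.5588 mid 0.5465 41
a fence y 0.18 x 0.5283 0.5537 mid 0.543 54
a fence y 0.22 x 0.5272 0.5537 mid 0.541 54
a fence y 0.26 x 0.5267 0.5587 mid 0.5413 60
a blanktops 128 [ 0.484 -0.181  0.144] [ 0.535 -0.13   0.154] [ 509.  -155.3] [51.5 50.7] 88.7
a blanktops 109 [ 0.395 -0.257  0.144] [ 0.457 -0.201  0.154] [ 427.3 -229.4] [50.4 49.4] 25.1
a blanktops 93 [ 0.36  -0.356  0.144] [ 0.426 -0.296  0.153] [ 391.4 -326.3] [56.7 47.9] 42.1
a stop>.06 467 [0.485 0.104 0.06 ] [0.56  0.16  0.146] [522.6 132.1] [56.4 75.7] 89.6
a stop z0.06 40 [0.498 0.107] [0.56 0.16]
a stop z0.07 65 [0.485 0.106] [0.558 0.16 ]
a stop z0.08 142 [0.487 0.104] [0.559 0.16 ]
a stop z0.09 45 [0.493 0.117] [0.556 0.157]
a stop z0.10 33 [0.496 0.12 ] [0.555 0.147]
a stop z0.11 24 [0.501 0.127] [0.535 0.148]
a stop z0.12 23 [0.504 0.118] [0.54  0.149]
a stop z0.13 58 [0.512 0.118] [0.543 0.148]
a stop z0.14 37 [0.513 0.118] [0.534 0.149]
b fence y -0.24 x 0.5577 0
[... 299 characters left out ...]
507.4 -155.1] [51.5 49.6] 84.3
b blanktops 93 [ 0.396 -0.255  0.144] [ 0.453 -0.197  0.154] [ 425.1 -227.3] [49.  52.7] 21.6
b blanktops 86 [ 0.36  -0.354  0.144] [ 0.421 -0.296  0.155] [ 390.6 -326.3] [50.1 52.5] 39.2
b stop>.06 375 [0.485 0.111 0.061] [0.557 0.167 0.146] [520.9 137.1] [57.2 70.8] 86.3
b stop z0.06 22 [0.488 0.116] [0.553 0.161]
b stop z0.07 65 [0.485 0.111] [0.557 0.16 ]
b stop z0.08 82 [0.487 0.111] [0.555 0.167]
b stop z0.09 43 [0.49  0.119] [0.553 0.156]
b stop z0.10 38 [0.491 0.115] [0.548 0.15 ]
b stop z0.11 27 [0.497 0.116] [0.53  0.151]
b stop z0.12 29 [0.5   0.114] [0.536 0.153]
b stop z0.13 59 [0.505 0.117] [0.539 0.15 ]
b stop z0.14 12 [0.51  0.117] [0.526 0.149]
```

```bash
python3 -m handwheel '[0,0.186,0,0,0,0,0, 0,0.186,0,0,0,0,0, 0,0.186,0,0,0,0,0, 0,0.186,0,0,0,0,0, 0,0.186,0,0,0,0,0, 0,0.186,0,0,0,0,0]' && python3 -m handwheel '[0,0,0,3.3,0,-4,0, 0,0,0,3.3,0,-4,0, 0,0,0,3.3,0,-4,0, 0,0,0,3.3,0,-4,0, 0,0,0,3.3,0,-4,0, 0,0,0,3.3,0,-4,0, 0,0,0,3.3,0,-4,0, 0,0,0,3.3,0,-4,0, 0,0,0,3.3,0,-4,0, 0,0,0,3.3,0,-4,0]'
cat >> h.py <<'E'
def st():
    s=r.sense();M=R.from_rotvec(s['ee_rot']).as_matrix()
    print('t',round(s['t'],2),'tip',(s['position']+M[:,1]*r.tip_reach).round(4),'x',M[:,0].round(3),'y',M[:,1].round(3),'F',np.round(s['ft_force'],1),'g',round(s['grip_width'],2))
E
python3 -c "
from h import *
st()"
```

```text
t: 0.85
position: [0.2374, 0.5236, 0.4043]
ee_rot: [-1.572, -0.018, 0.018]
ft_force: [0.4, 0.4, -0.4]
grip_width: 0.374
t: 2.1
position: [0.5798, 0.132, 0.4043]
ee_rot: [-1.571, -0.022, 0.023]
ft_force: [0.6, -0.0, -0.1]
grip_width: 0.006
t 2.1 tip [0.5797 0.132  0.2135] x [ 1.     0.029 -0.001] y [-0.001  0.    -1.   ] F [ 0.6 -0.  -0.1] g 0.01
```

```bash
python3 -m handwheel '[0,0,0,0,2.5,0,0, 0,0,0,0,2.5,0,0, 0,0,0,0,2.5,0,0, 0,0,0,0,2.4,0,0]' && python3 -c "
from h import *
st(); a=cap('scene');b=cap('side')
I=np.hstack([cv2.resize(a['image'][130:290,200:360],(400,400)),cv2.resize(b['image'][150:290,170:310],(400,400))]);cv2.imwrite('pics/blade.png',I[...,::-1])"
```

```text
t: 2.6
position: [0.5788, 0.1333, 0.3044]
ee_rot: [-1.571, -0.022, 0.023]
ft_force: [0.3, -0.3, 0.1]
grip_width: 0.007
t 2.6 tip [0.5786 0.1332 0.1136] x [ 1.     0.029 -0.001] y [-0.001 -0.    -1.   ] F [ 0.3 -0.3  0.1] g 0.01
```

View pics/blade.png

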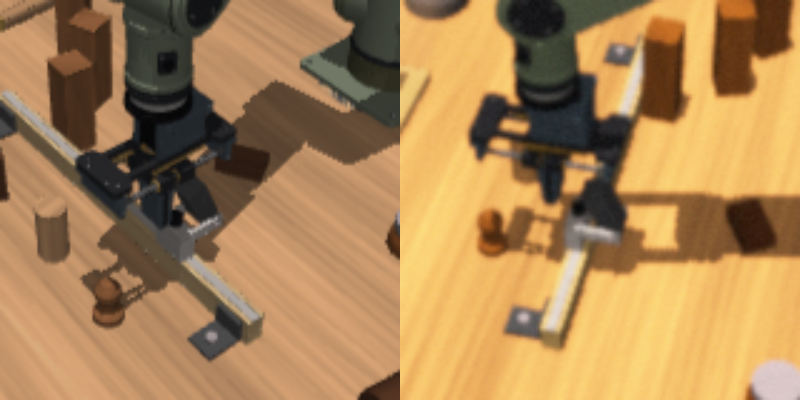

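The closed fingers (left panel about (155,205), right panel about (552,170)) are behind the blade, above the fence and clear of the knob. Now I pull towards the robot.

```bash
python3 -m handwheel '[0,0,0,-1,0,0,0, 0,0,0,-1,0,0,0, 0,0,0,-1,0,0,0, 0,0,0,-1,0,0,0, 0,0,0,-1,0,0,0, 0,0,0,-1,0,0,0, 0,0,0,-1,0,0,0, 0,0,0,-1,0,0,0, 0,0,0,-1,0,0,0, 0,0,0,0,0,0,0]' && python3 -m handwheel '[0,0,0,0,-4,0,0, 0,0,0,0,-4,0,0, 0,0,0,0,0,0,0]'&& python3 -c "
from h import *
st(); a=cap('scene');b=cap('side')
I=np.hstack([cv2.resize(a['image'][130:290,200:360],(400,400)),cv2.resize(b['image'][150:290,170:310],(400,400))]);cv2.imwrite('pics/blade2.png',I[...,::-1])"
```

```text
t: 3.95
position: [0.4883, 0.1307, 0.3058]
ee_rot: [-1.571, -0.023, 0.023]
ft_force: [1.4, 0.3, 0.4]
grip_width: 0.005
t: 4.32
position: [0.49, 0.131, 0.3889]
ee_rot: [-1.569, -0.029, 0.017]
ft_force: [-0.4, -0.2, -0.0]
grip_width: 0.003
t 4.33 tip [0.4915 0.1314 0.1982] x [1.    0.029 0.008] y [ 0.008  0.002 -1.   ] F [-0.4 -0.2 -0. ] g 0.0
```

View pics/blade2.png

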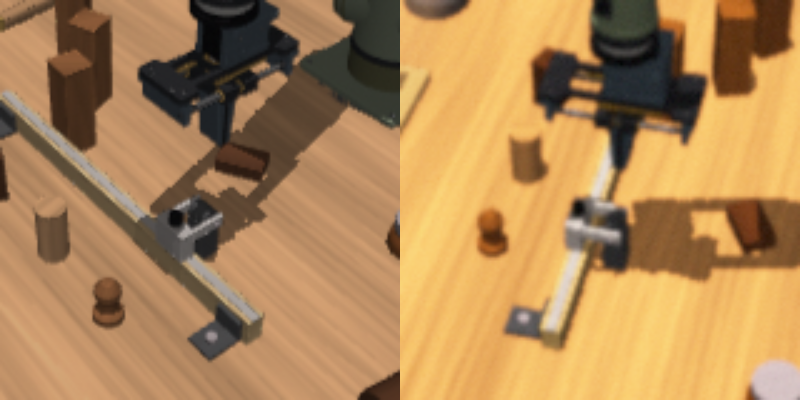

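```bash
python3 -m handwheel '[0,0,0,0.1,0,-5.1,0, 0,0,0,0.1,0,-5.1,0, 0,0,0,0.1,0,-5.1,0, 0,0,0,0.1,0,-5.1,0, 0,0,0,0.1,0,-5.1,0, 0,0,0,0.1,0,-5.1,0, 0,0,0,0,0,-5.1,0, 0,0,0,0,3.2,0,0, 0,0,0,0,3,0,0, 0,0,0,0,0,0,0]'&& python3 -c "
from h import *
st(); b=cap('side');a=cap('scene')
P=cloud(a);m=(P[...,2]>.146)&(P[...,2]<.16)&(P[...,0]>.475)&(P[...,0]<.56)&(P[...,1]>-.19)&(P[...,1]<-.1);print(P[m].mean(0))
P=cloud(a);m=(P[...,2]>.1)&(P[...,0]>.475)&(P[...,0]<.56)&(P[...,1]>.08)&(P[...,1]<.18);print('blade up pts',P[m][:,2].max() if m.any() else 0, m.sum())"
```

```text
t: 5.68
position: [0.5043, -0.2257, 0.3201]
ee_rot: [-1.567, -0.017, 0.028]
ft_force: [-0.6, 0.9, 0.9]
grip_width: 0.001
t 5.67 tip [ 0.5029 -0.225   0.1293] x [ 1.     0.029 -0.008] y [-0.008  0.004 -1.   ] F [-0.6  0.9  0.9] g 0.0
[ 0.51046811 -0.15442144  0.14938481]
blade up pts 0.1017037588193822 13
```

```bash
python3 -m handwheel '[0,0,0,0.5,0,1.5,0, 0,0,0,0,0,1,0, 0,0,0,0,0,0.7,0, 0,0,0,0,0,0.7,0, 0,0,0,0,0,0.7,0, 0,0,0,0,0,0.7,0, 0,0,0,0,0,0,0]'&& python3 -c "
from h import *
st(); b=cap('side');a=cap('scene')
P=cloud(a);m=(P[...,2]>.1)&(P[...,2]<.17)&(P[...,0]>.475)&(P[...,0]<.56)&(P[...,1]>-.17)&(P[...,1]<-.07);print(P[m].mean(0),P[m].max(0))
I=np.hstack([cv2.resize(a['image'][110:270,180:340],(400,400)),cv2.resize(b['image'][130:270,190:330],(400,400))]);cv2.imwrite('pics/tip1.png',I[...,::-1])"
```

```text
t: 6.65
position: [0.5087, -0.1723, 0.3237]
ee_rot: [-1.57, -0.023, 0.023]
ft_force: [1.0, -0.3, 0.8]
grip_width: 0.003
t 6.65 tip [ 0.5087 -0.1722  0.1329] x [ 1.    0.03 -0.  ] y [-0.  0. -1.] F [ 1.  -0.3  0.8] g 0.0
[ 0.51583873 -0.12489147  0.1382623 ] [ 0.53663784 -0.10026476  0.1699941 ]
```

View pics/tip1.png

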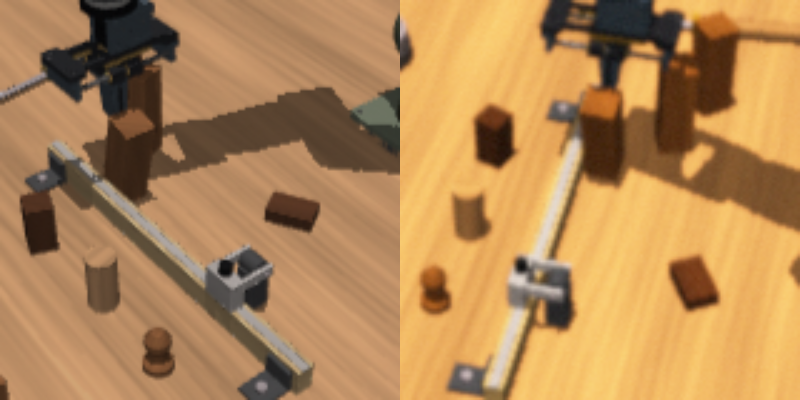

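The blank (left panel about (130,150)) is tilting towards the stop about its base edge, and the blade hangs down at (255,290). I keep pushing.

```bash
python3 -m handwheel '[0,0,0,0,0,0.6,0, 0,0,0,0,0,0.6,0, 0,0,0,0,0,0.6,0, 0,0,0,0,0,0.6,0, 0,0,0,0,0,0.6,0, 0,0,0,0,0,0,0, 0,0,0,0,0,0,0, 0,0,0,0,0,0,0, 0,0,0,0,0,0,0]'&& python3 -c "
from h import *
st(); b=cap('side');a=cap('scene')
P=cloud(a);m=(P[...,2]>.043)&(P[...,2]<.07)&(P[...,0]>.46)&(P[...,0]<.56)&(P[...,1]>-.17)&(P[...,1]<.1);print(P[m].min(0),P[m].max(0),m.sum(),cv2.minAreaRect((P[m][:,:2]*1000).astype(np.float32)))
I=np.hstack([cv2.resize(a['image'][110:270,180:340],(400,400)),cv2.resize(b['image'][130:270,190:330],(400,400))]);cv2.imwrite('pics/tip2.png',I[...,::-1])"
```

```text
t: 7.88
position: [0.5079, -0.1429, 0.3237]
ee_rot: [-1.571, -0.023, 0.023]
ft_force: [0.3, 0.1, -0.2]
grip_width: -0.001
t 7.88 tip [ 0.5079 -0.1429  0.1329] x [1.    0.029 0.   ] y [ 0.  0. -1.] F [ 0.3  0.1 -0.2] g -0.0
[ 0.47684555 -0.15396516  0.04302111] [0.55600868 0.0847123  0.05294451] 425 ((515.6551513671875, -35.87693786621094), (73.9830322265625, 238.72201538085938), 2.031827926635742)
```

View pics/tip2.png

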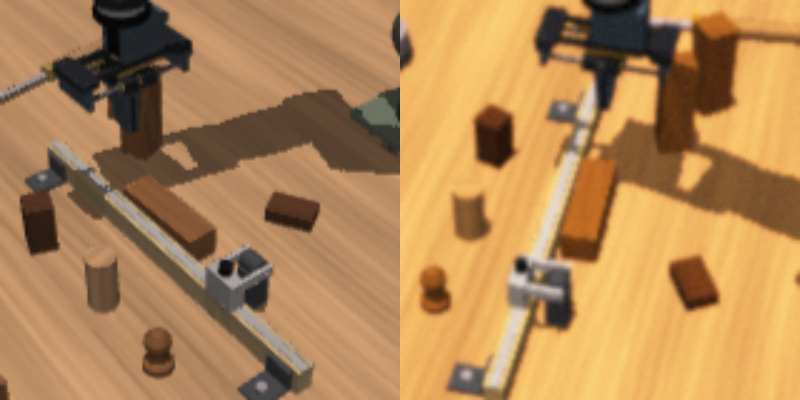

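The blank lies along the fence, with a gap left to the blade. I measure that gap by colour mask.

```bash
cat >> h.py <<'E'
def meas():
  for n in ('scene','side'):
    a=cap(n);P=cloud(a);h=cv2.cvtColor(a['image'],cv2.COLOR_RGB2HSV)
    m=(P[...,2]>.04)&(P[...,2]<.06)&(P[...,0]>.45)&(P[...,0]<.56)&(P[...,1]>-.2)&(P[...,1]<.13)&(h[...,1]>105)&(h[...,0]<16)
    k,l,s,c=cv2.connectedComponentsWithStats(m.astype(np.uint8));i=1+s[1:,4].argmax();q=P[l==i]
    b=cv2.minAreaRect((q[:,:2]*1000).astype(np.float32));print(n,s[i,4],'z',np.median(q[:,2]).round(4),np.round(b[0],1),np.round(b[1],1),round(b[2],2),'min',q.min(0).round(3),'max',q.max(0).round(3))
E
python3 -c "
from h import *
meas()"
```

```text
scene 441 z 0.047 [505.4 -46.5] [ 52.1 152.7] 3.18 min [ 0.477 -0.123  0.04 ] max [0.534 0.03  0.053]
side 383 z 0.0492 [503.7 -45.8] [ 49.6 159.3] 3.26 min [ 0.475 -0.125  0.04 ] max [0.531 0.033 0.059]
```

```bash
python3 -m handwheel '[0,0,0,-0.2,0,-0.5,0, 0,0,0,0,3.5,0,0, 0,0,0,0,3.5,0,0, 0,0,0,0,3.5,0,0, 0,0,0,0,0,0,0]' && python3 -m handwheel '[0,0,0,0,0,1,0, 0,0,0,0,0,1,0, 0,0,0,0,0,1,0, 0,0,0,0,0,1,0, 0,0,0,0,0,1,0, 0,0,0,0,0,1,0, 0,0,0,0,0,1,0, 0,0,0,0,0,1,0, 0,0,0,0,0,0,0]'&& python3 -c "
from h import *
st();meas()"
```

```text
t: 8.7
position: [0.5051, -0.1478, 0.2167]
ee_rot: [-1.569, -0.018, 0.027]
ft_force: [0.6, -0.2, 0.4]
grip_width: 0.005
t: 9.82
position: [0.5035, -0.0669, 0.2185]
ee_rot: [-1.57, -0.022, 0.024]
ft_force: [1.1, 0.0, -0.0]
grip_width: 0.003
t 9.82 tip [ 0.5033 -0.0667  0.0277] x [ 1.     0.03  -0.001] y [-0.001  0.001 -1.   ] F [ 1.1  0.  -0. ] g 0.0
scene 377 z 0.0472 [505.4  14.4] [125.8  52.9] 89.86 min [ 0.479 -0.049  0.04 ] max [0.532 0.077 0.052]
side 346 z 0.0487 [502.2  26.1] [ 48.2 157. ] 2.09 min [ 0.477 -0.052  0.04 ] max [0.529 0.104 0.057]
```

```bash
python3 -m handwheel '[0,0,0,0,0,0.6,0, 0,0,0,0,0,0.6,0, 0,0,0,0,0,0.3,0, 0,0,0,0,0,0,0]' && python3 -m handwheel '[0,0,0,0,0,0.15,0, 0,0,0,0,0,0,0]'; python3 -m handwheel '[0,0,0,0,0,0.15,0, 0,0,0,0,0,0,0]'; python3 -c "
from h import *
st();meas()"
```

```text
t: 10.42
position: [0.5033, -0.0527, 0.2187]
ee_rot: [-1.571, -0.023, 0.023]
ft_force: [1.2, -0.7, -0.5]
grip_width: 0.004
t: 10.68
position: [0.5034, -0.0522, 0.2188]
ee_rot: [-1.573, -0.024, 0.023]
ft_force: [-0.6, -6.0, -1.1]
grip_width: 0.005
t: 10.92
position: [0.5034, -0.0517, 0.2189]
ee_rot: [-1.575, -0.025, 0.024]
ft_force: [0.3, -13.1, -1.7]
grip_width: 0.007
t 10.93 tip [ 0.5036 -0.0525  0.0281] x [1.    0.031 0.001] y [ 0.001 -0.005 -1.   ] F [  0.3 -13.1  -1.7] g 0.01
scene 334 z 0.0474 [504.4  20.7] [ 52.4 114.3] 2.03 min [ 0.479 -0.037  0.04 ] max [0.532 0.077 0.054]
side 323 z 0.0486 [502.1  40.8] [ 48.6 159.6] 2.39 min [ 0.475 -0.038  0.04 ] max [0.529 0.12  0.057]
```

```bash
python3 -m handwheel '[0,0,0,0,0,-1.2,0, 0,0,0,0,-4,0,0, 0,0,0,0,-4,0,0, 0,0,0,-3,0,5.2,0, 0,0,0,-2.5,0,5.2,0, 0,0,0,0,4,0,0, 0,0,0,0,4,0,0, 0,0,0,0,0,0,0]' && python3 -c "
from h import *
st();meas()"
```

```text
t: 12.02
position: [0.4445, 0.0406, 0.217]
ee_rot: [-1.57, -0.018, 0.028]
ft_force: [-0.2, 0.4, 0.2]
grip_width: 0.0
t 12.03 tip [0.4433 0.0406 0.0262] x [ 1.     0.029 -0.006] y [-0.006  0.    -1.   ] F [-0.2  0.4  0.2] g 0.0
scene 316 z 0.0471 [504.7  21. ] [ 49.5 111.4] 1.6 min [ 0.479 -0.034  0.04 ] max [0.531 0.077 0.051]
side 195 z 0.0486 [501.1  66.4] [ 47.4 104.4] 2.15 min [0.476 0.014 0.041] max [0.526 0.118 0.057]
```

```bash
python3 -m handwheel '[0,0,0,1,0,0,0, 0,0,0,1,0,0,0, 0,0,0,0.3,0,0,0, 0,0,0,0,0,0,0]' && python3 -m handwheel '[0,0,0,0.3,0,0,0, 0,0,0,0,0,0,0]'; python3 -m handwheel '[0,0,0,0.2,0,0,0, 0,0,0,0,0,0,0]';  python3 -m handwheel '[0,0,0,0.15,0,0,0, 0,0,0,0,0,0,0]'; python3 -c "
from h import *
st();meas()"
```

```text
t: 12.62
position: [0.4689, 0.0411, 0.2189]
ee_rot: [-1.571, -0.023, 0.022]
ft_force: [0.2, 0.4, 0.1]
grip_width: 0.004
t: 12.88
position: [0.4714, 0.0412, 0.2187]
ee_rot: [-1.571, -0.022, 0.023]
ft_force: [-1.8, 0.2, 1.3]
grip_width: 0.004
t: 13.12
position: [0.4736, 0.0413, 0.2187]
ee_rot: [-1.571, -0.023, 0.023]
ft_force: [-1.4, -0.1, -0.4]
grip_width: 0.005
t: 13.38
position: [0.4744, 0.0413, 0.2186]
ee_rot: [-1.571, -0.021, 0.025]
ft_force: [-5.5, 0.7, 3.2]
grip_width: 0.006
t 13.38 tip [0.474  0.0413 0.0278] x [ 1.     0.029 -0.002] y [-0.002 -0.    -1.   ] F [-5.5  0.7  3.2] g 0.01
scene 225 z 0.0472 [509.4  22.2] [ 50.4 111.7] 2.24 min [ 0.484 -0.033  0.041] max [0.536 0.078 0.053]
side 154 z 0.0488 [506.3  65.2] [ 48.2 102.9] 0.35 min [0.482 0.014 0.04 ] max [0.53  0.117 0.059]
```

```bash
python3 -m handwheel '[0,0,0,0.2,0,0,0, 0,0,0,0,0,0,0]'; python3 -m handwheel '[0,0,0,-1,0,0,0, 0,0,0,-2,0,0,0, 0,0,0,0,-4,0,0, 0,0,0,0,-4,0,0, 0,0,0,3,0,-5.2,0, 0,0,0,2.8,0,-5.2,0, 0,0,0,0,4,0,0, 0,0,0,0,4,0,0, 0,0,0,0,0,0,0]'; python3 -c "
from h import *
st();meas()"
```

```text
t: 13.72
position: [0.4752, 0.0414, 0.2185]
ee_rot: [-1.571, -0.018, 0.028]
ft_force: [-8.7, 0.7, 7.5]
grip_width: 0.003
t: 14.85
position: [0.5074, -0.0618, 0.2166]
ee_rot: [-1.57, -0.019, 0.026]
ft_force: [-1.0, -0.6, 0.1]
grip_width: 0.004
t 14.85 tip [ 0.5066 -0.0617  0.0258] x [ 1.     0.029 -0.004] y [-0.004  0.001 -1.   ] F [-1.  -0.6  0.1] g 0.0
scene 329 z 0.0475 [509.   21.6] [ 51.5 111.9] 1.37 min [ 0.483 -0.034  0.041] max [0.536 0.078 0.053]
side 298 z 0.049 [506.4  39.8] [ 47.8 171.6] 2.07 min [ 0.481 -0.046  0.04 ] max [0.533 0.125 0.056]
```

Finger's 1 cm or so behind the end; one more light end push, then withdraw upwards and look.

```bash
python3 -m handwheel '[0,0,0,0,0,0.6,0, 0,0,0,0,0,0.3,0, 0,0,0,0,0,0,0]'; python3 -m handwheel '[0,0,0,0,0,0.2,0, 0,0,0,0,0,0,0]'; python3 -m handwheel '[0,0,0,0,0,0.15,0, 0,0,0,0,0,0,0]'; python3 -m handwheel '[0,0,0,0,0,-1.2,0, 0,0,0,0,-5,0,0, 0,0,0,0,-5,0,0, 0,0,0,0,-5,0,0, 0,0,0,-2,0,-5,0, 0,0,0,-6,0,0,0, 0,0,0,-6,0,0,0, 0,0,0,0,0,0,0]'; python3 -c "
from h import *
st();meas()
a=cap('scene');b=cap('side')
I=np.hstack([cv2.resize(a['image'][150:270,200:320],(400,400)),cv2.resize(b['image'][160:280,180:300],(400,400))]);cv2.imwrite('pics/fin.png',I[...,::-1])"
```

```text
t: 15.32
position: [0.5082, -0.0525, 0.2197]
ee_rot: [-1.571, -0.025, 0.021]
ft_force: [-0.1, -1.3, -0.3]
grip_width: 0.006
t: 15.58
position: [0.5082, -0.0518, 0.2197]
ee_rot: [-1.574, -0.026, 0.022]
ft_force: [0.0, -9.0, 4.3]
grip_width: 0.005
t: 15.82
position: [0.5082, -0.0513, 0.2197]
ee_rot: [-1.576, -0.027, 0.023]
ft_force: [-1.0, -13.6, 4.1]
grip_width: 0.003
t: 16.82
position: [0.3656, -0.1147, 0.3682]
ee_rot: [-1.569, -0.019, 0.024]
ft_force: [0.9, 0.1, 2.0]
grip_width: 0.003
t 16.82 tip [ 0.365  -0.1144  0.1774] x [ 1.     0.027 -0.003] y [-0.003  0.002 -1.   ] F [0.9 0.1 2. ] g 0.0
scene 328 z 0.0473 [510.3  20.9] [ 50.4 112.8] 0.55 min [ 0.485 -0.035  0.041] max [0.536 0.077 0.052]
side 292 z 0.0488 [505.8  41.3] [ 46.3 151.1] 1.32 min [ 0.481 -0.034  0.04 ] max [0.53  0.116 0.059]
```

View pics/fin.png

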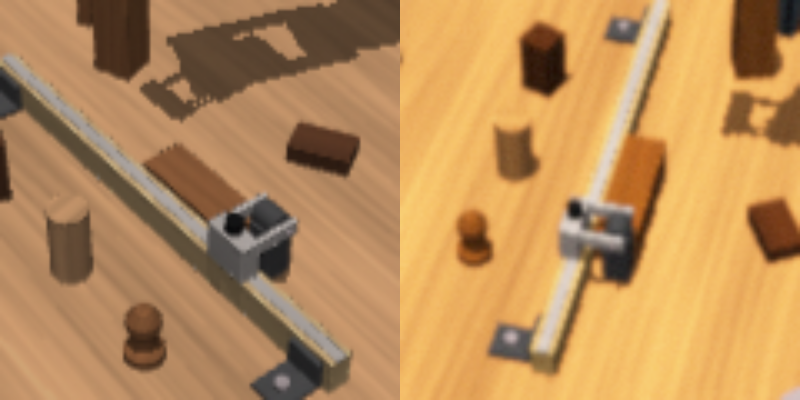

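```bash
python3 -c "
from h import *
r.close_job();st()"
```

```text
the job is handed in; nothing more can be done
the job is handed in; nothing more can be done
```

I did the whole job by pushing with the closed fingers and handed it in at about 17 s of the 51 s allowed. Handing in gives no verdict.

- **Stop:** I pulled the raised blade forward over upright, and it dropped down into use while the blank was still standing.
- **Blank:** I tipped the leftmost of the three lookalikes along the fence towards the stop. I slid it endwise onto the blade, pushed its side against the fence, then gave the end one last light push.

**Last checks:**
- **End contact:** the last end push met about 13 N, well above the 1–2 N of sliding, so the end is against the blade.
- **Side contact:** the push against the fence met about 9 N.
- **Position:** the blank's centre measured x 0.506 m (side camera) and 0.510 m (scene camera); flush would be about 0.508 m. The side camera put its centre at y 0.041 m, against a target of about 0.043 m. The scene camera could not check y because the bracket hid the far end.
- **Angle to the fence:** the blank read 0.6–1.3° and the fence about 1.7°, so they agree within 0.02 rad, under the 0.05 limit.
- **Blade and other items:** the last picture shows the blade hanging down, the nearby other things where they started, and the arm clear. I judged the blade by eye and did not measure its joint angle. I also did not re-measure the mallet, gouge or wax tin, but I worked well away from them.

The two cameras disagree by about 4 mm in x, so the contact forces are the stronger evidence that the blank is flush.

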